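# Sort the green glass drops into the rotary tray

## Task

Turn the wheel of the rotary sorting tray until its green compartment fills the opening in the cover, with no divider showing. Then pick up the steel scoop holding the four green glass drops, bring its lip right down to the opening before you tip it, tip all four drops into the green compartment, and lay the empty scoop flat back on the round leather pad. Do not knock or shift the glassware and other things standing around.

Things in the scene. Friction and masses are not known exactly. Their poses are not given: they have to be found in the camera images.
- tray: Fixed rotary sorting tray: a dark foot 200 mm in diameter, a turning wheel with five 72-degree compartments, and over it a fixed flat light-grey cover of 106 mm radius (underside 42, top 45 mm above the counter; dark spindle cap of 17 mm radius up to 57 mm). Origin at the centre of the foot on the counter, z up. The cover's one opening is on the tray's -x side. Yaw varies.
- opening (a point): Middle of the dark-edged opening in the cover, on its top (45 mm above the counter), 70 mm from the spindle on the tray's -x axis; same axes as the tray. The opening is 56 degrees wide and reaches from 34 to 100 mm from the spindle.
- wheel (a joint): Angle of the wheel, rad: 0 (or a whole number of turns) with the green compartment centred in the opening, growing anticlockwise seen from above; no end stops. Resisted by about 0.08 N m of friction (under 1 N at a lug); it stays where it is left.
- green_compartment (a point): On the wheel: middle of the green compartment, on its floor (18 mm above the counter), 70 mm from the spindle. It reaches from 26 to 108 mm from the spindle, between dividers 3 mm thick. The wheel's rim wall (108 to 116 mm from the spindle, top at 41 mm) stands out past the cover and has each compartment's colour, so green shows there at any angle.
- green_lug (a point): On the wheel: outer end of the finger lug at the anticlockwise end of the green rim, 137 mm from the spindle, 29 mm above the counter. Five such dark lugs, one per divider (36, 108, 180, 252, 324 degrees from the middle of green), stick out of the rim from 116 to 137 mm; each is 12 mm wide and stands from 12 to 46 mm above the counter. Push a lug sideways to turn the wheel.
- pad: Fixed round brown leather counter pad, 200 mm in diameter, 3 mm thick; origin under its centre. The scoop starts on it.
- scoop: Steel hand scoop, about 160 g, flat, open at the front, any yaw; origin on its underside below the back wall, +x to the lip, z up. Pan from x = 0 to 90 mm, 53 mm wide, side walls 24 mm high (lower at the front), back wall 34 mm. Black straight handle bar from x = 0 to -85 mm, 12 mm wide (y), from z = 21 to 39 mm; grip it across y near x = -40 mm. Glass slides on its floor once tipped 16 to 23 degrees.
- scoop_lip (a point): On the scoop: middle of the lip, at the front edge of the pan floor, x = 90 mm, z = 3 mm in the scoop's frame. The lip is 53 mm wide.
- scoop_pan (a point): On the scoop: middle of the pan, x = 40 mm, z = 8 mm in the scoop's frame.
- drop1: Green cut-glass octagon drop (chandelier part), 22 mm over the flats, 10 mm thick, 11 g; starts flat in the scoop; origin at the centre of its underside.
- drop2: Green cut-glass octagon drop (chandelier part), 22 mm over the flats, 10 mm thick, 11 g; starts flat in the scoop; origin at the centre of its underside.
- drop3: Green cut-glass octagon drop (chandelier part), 22 mm over the flats, 10 mm thick, 11 g; starts flat in the scoop; origin at the centre of its underside.
- drop4: Green cut-glass octagon drop (chandelier part), 22 mm over the flats, 10 mm thick, 11 g; starts flat in the scoop; origin at the centre of its underside.
- vase: Loose bystander: green glass vase, largest diameter 70 mm, 125 mm high; origin under its centre. Behind the tray.
- candlestick: Loose bystander: silver candlestick, 70 mm foot, 118 mm high; origin under its centre. Behind the tray.
- scent_bottle: Loose bystander: amber scent bottle, 48 mm in diameter, 90 mm high; origin under its centre. Between tray and pad.
- bowl: Loose bystander: clear glass bowl, 104 mm in diameter, 45 mm high; origin under its centre. Beyond the pad.
- carton: Loose bystander: open cardboard box 110 x 80 x 60 mm (x, y, z); origin under its centre. Off to one side.
- jug: Loose bystander: steel jug, 80 mm in diameter with a handle out to 64 mm along +y, 85 mm high; origin under its centre. Off to one side.
- salt_cellar: Loose bystander: small round blue salt cellar, 48 mm in diameter, 32 mm high; origin under its centre. Beside the tray, on the robot's side.
- magnifier: Loose bystander lying flat: round magnifier 60 mm in diameter, handle along its -x to 117 mm, 10 mm high; origin under the lens. Near the robot.
There are look-alikes about, which are no part of the job. What is shaped like the scoop but red is not meant.

How it is judged:
On the way, in this order (a step that is already met when the one before it is completed fails the run):
1. the wheel is turned until the green compartment fills the opening (its middle within 8 mm of the opening's middle) (horizontal distance between green_compartment and opening below 0.008 m), for 0.2 s.
2. the scoop is tipped by more than 17 degrees with its lip within 70 mm of the middle of the opening (distance between scoop_lip and opening below 0.07 m and angle between scoop's own z axis and vertical above 0.3 rad and horizontal distance between green_compartment and opening below 0.008 m), for 0.1 s.
3. all four drops lie in the green compartment, below the cover (horizontal distance between each of drop1, drop2, drop3, drop4 and green_compartment below 0.057 m and z of drop1 in the frame of tray between 0.012 and 0.04 m and z of drop2 in the frame of tray between 0.012 and 0.04 m and z of drop3 in the frame of tray between 0.012 and 0.04 m and z of drop4 in the frame of tray between 0.012 and 0.04 m), for 0.2 s.
At the end, for the whole second after the job is handed in: Green compartment's middle within 8 mm of the opening's middle; all four drops in it (centres within 57 mm of its middle, undersides less than 40 mm above the counter); scoop at rest and flat (within 0.1 rad) on the pad, its origin within 60 mm of the pad's centre (all of step 3 and horizontal distance between green_compartment and opening below 0.008 m and horizontal distance between scoop and pad below 0.06 m and height (world z) of scoop below 0.008 m and angle between scoop's own z axis and vertical below 0.1 rad and linear speed of scoop below 0.02 m/s); the robot touches nothing.
It fails at once if the scoop is tipped by more than 20 degrees with a drop still in it while its lip is more than 70 mm from the middle of the opening (angle between scoop's own z axis and vertical above 0.35 rad and not (distance between scoop_lip and opening below 0.07 m) and distance between any of drop1, drop2, drop3, drop4 and scoop_pan below 0.045 m).
It fails at once if a bystander is shifted by more than 20 mm or tipped by more than 0.3 rad (distance of any of vase, candlestick, scent_bottle, bowl, carton, jug, magnifier, salt_cellar from where it was at the start of the episode above 0.02 m or angle between any of vase, candlestick, scent_bottle, bowl, carton, jug, magnifier, salt_cellar's own z axis and vertical above 0.3 rad).
It also fails if it takes over 72 s, if anything falls off the work surface, if the arm or the gripper's body presses on something with over 40 N, if the wrist force passes 120 N, or if a joint passes its speed limit or range.

## Robot

A 6-joint arm with a two-finger parallel gripper is mounted at the origin on the work surface. World frame = base frame: x ahead of the robot, y to its left, z up, the work surface at z = 0. Lengths are in m, angles in rad, forces in N, time in s.
With the tool pointing down it reaches from about 0.275 to 0.725 m from the base axis. Payload 5.6 kg.
Tool frame: the origin (TCP) lies midway between the tips of the shut fingers; the grasp point (between the pads) lies 19 mm behind it; z points along the fingers, y is the direction in which the jaws open and shut (so a half turn about z gives the same grasp; the last joint's range is limited). The gripper opens to 85 mm and grips with 20 to 120 N. Pads are 22 mm wide; open, the fingers measure 114 mm over their backs; the gripper's body (76 mm by 85 mm) begins 54 mm behind the grasp point. The pads swing forward as they close: fully open they stand 13 mm farther back than shut.
Start: joints at [0.285, 0.255, 0.108, 0, -1.424, -0.285], TCP at [0.55, 0, 0.231] pointing down, gripper open.
Joint ranges: [-2.95, 2.95], [-1.21, 1.97], [-1.09, 1.5], [-2.87, 1.71], [-2.94, -0.07], [-3.05, 3.05]. Speed limits (rad/s): [2.57, 2.57, 3.14, 3.14, 3.14, 3.14].

## Interface

Orientations are given as a unit quaternion [x, y, z, w].
In Python, from station import ctrl gives the robot as it stands.
- The arm moves only by the tool carry_out, never from a script. Its arguments are lists of equal length, an entry for each row: "translation": the shift along the world's x, y, z in mm, a list of three; "angular": the turn, a rotation vector about the world's x, y, z in rad, a list of three; "gripper": the closure, from -1 (fully open) to 1 (shut), so that 0 is half open. A call has 1 to 20 rows; each row is the pose to reach, as a shift and turn from the pose commanded when the call began; what a row does not reach only later rows make up. A row lasts 1/10 s, in which the tool goes at most 50 mm and 8.59 degrees, less where a joint would pass 70% of its speed; a pose out of reach is approached as far as the arm can. A call with a gripper value outside its range is refused whole. The fingers move at their own pace and stop on an object; "grip_force" is the grip in N (left out, the last holds). Time passes only in rows, so rows that repeat a pose let the fingers close. It gives the time, the measured TCP pose, the force and the opening at its end, in the units of the state.
- ctrl.state(): the state, without advancing time (a new reading comes with each control period).
- ctrl.grab_frame(name): name is "scene" or "side" or "wrist"; returns a dict with "frame" (384x512x3 uint8, red, green, blue), "fx", "fy", "cx", "cy" (pixels), "dist" ([k1, k2, p1, p2, k3] as OpenCV has them; the pictures are not rectified), "R" (3x3) and "t" (3): a world point X has camera coordinates R X + t. Camera axes: x right, y down, z forward; pixel columns grow to the right and rows downward; lengths in m; the calibration is good to about 2 mm. A picture is of the moment at which its call begins. There is no depth.
- ctrl.close_job(): hands the job in, once; it reports no verdict.
Trained networks look in a picture, given as the dict that the camera call returned (one of the last four; its "shot" number tells which), for a name from the list of things; names that differ only in an ending like _2 or _b are one class to them, and where a whole thing is asked for, a point or a joint stands for the part that bears it (a point fixed in the world has none). Each returns a list of dicts, best first, with "score" (0 to 1); they miss things now and then, are a little off and sometimes report something else, mostly with a low value. They report only what shows in the picture. A call takes as long as a camera call. They do not tell look-alikes from the thing itself.
- ctrl.recognise(picture, name): "box" ([left, top, width, height] as shares, 0 to 1, of the picture: columns of its width, rows of its height, round what is visible of it).
- ctrl.masks_of(picture, name): "mask" (384x512 bool, what is visible of it) and "box" ([left, top, width, height] as shares, 0 to 1, of the picture: columns of its width, rows of its height, round what is visible of it).
- ctrl.mark_of(picture, name): "xy" ([column, row] as shares, 0 to 1, of the picture: columns of its width, rows of its height: a listed point, or the origin of a listed thing).
The state is a dict: "time": time; "qpos": joint angles; "dq": joint speeds; "tau": joint torques, N m; "position": TCP position; "eef_rot": TCP orientation; "force": force on the tool from outside, world axes, zero at the start; "moment": the same for the moment, N m; "grip_width": finger opening in m.
Only numpy, scipy, OpenCV 4.12 (cv2) and the standard library are available. Lean on these libraries where they do the work, as an engineer would, in place of code of your own. Each camera call takes 0.05 s, during which the arm holds its last target. There are 200 camera calls.

## Working session

There is one attempt and no reset: what is moved stays moved. The work goes in short steps, Python scripts to look and compute and a tool call to move; the robot and the scene stay as the last step left them, time stands still between calls to the robot, and variables do not carry over. Pictures are saved under pics/ and viewed, about 8 in all and at most 12, crops included, and the job is handed in when it is done.

Besides the shell and the picture viewer there is one more tool, called after "Call:" as name(argument=value, ...) on one line, values as JSON. carry_out: Moves the arm, as the interface text tells. Its arguments: {"type":"object","properties":{"translation":{"type":"array","items":{"type":"array","items":{"type":"number"}}},"angular":{"type":"array","items":{"type":"array","items":{"type":"number"}}},"gripper":{"type":"array","items":{"type":"number"}},"grip_force":{"type":"number"}},"required":["translation","angular","gripper"]}

```bash
mkdir -p pics; ls; cat > h.py <<'E'
import numpy as np, cv2
from station import ctrl
def K(p): return np.array([[p['fx'],0,p['cx']],[0,p['fy'],p['cy']],[0,0,1.]])
def px2w(p,uv,z):
    uv=np.array(uv,float).reshape(-1,1,2)
    n=cv2.undistortPoints(uv,K(p),np.array(p['dist'])).reshape(-1,2)
    R=np.array(p['R']);t=np.array(p['t']);c=-R.T@t
    d=np.c_[n,np.ones(len(n))]@R
    return c+d*((z-c[2])/d[:,2])[:,None]
def w2px(p,X):
    R=np.array(p['R']);return cv2.projectPoints(np.array(X,float).reshape(-1,1,3),cv2.Rodrigues(R)[0],np.array(p['t'],float),K(p),np.array(p['dist']))[0].reshape(-1,2)
def save(p,name): cv2.imwrite('pics/'+name,cv2.cvtColor(p['frame'],cv2.COLOR_RGB2BGR))
E
python3 - <<'E'
from h import *
Z=dict(tray=0,opening=.045,green_compartment=.018,green_lug=.029,pad=0,scoop=.003,scoop_lip=.006,scoop_pan=.011,drop1=.006,vase=0,candlestick=0,scent_bottle=0,bowl=0,carton=0,jug=0,salt_cellar=0,magnifier=0)
for c in ['scene','side']:
    p=ctrl.grab_frame(c); save(p,c+'0.png')
    print(c,'cam',(-np.array(p['R']).T@np.array(p['t'])).round(3))
    for n,z in Z.items():
        for r in ctrl.mark_of(p,n)[:5]:
            if r['score']<.25: continue
            uv=np.array(r['xy'])*[512,384]
            print(n,round(r['score'],2),uv.round(0),(px2w(p,uv,z)[0]*1000).round(0)[:2])
print(ctrl.state())
E
```

```text
pics
scene cam [1.049 0.905 0.855]
tray 0.93 [289. 246.] [537. 210.]
tray 0.54 [231. 163.] [ 490. -199.]
opening 0.97 [297. 224.] [501. 190.]
opening 0.59 [376. 297.] [488. 479.]
green_compartment 0.86 [307. 257.] [531. 280.]
green_compartment 0.38 [213. 125.] [ 443. -424.]
green_lug 0.85 [343. 249.] [446. 312.]
green_lug 0.65 [306. 257.] [540. 287.]
pad 0.97 [228. 166.] [ 508. -190.]
pad 0.62 [225. 164.] [ 509. -209.]
scoop 0.95 [227. 159.] [ 492. -225.]
scoop 0.93 [157. 149.] [ 670. -400.]
scoop_lip 0.75 [223. 178.] [ 555. -135.]
scoop_lip 0.59 [177. 138.] [ 586. -427.]
scoop_pan 0.83 [227. 163.] [ 509. -192.]
scoop_pan 0.69 [167. 144.] [ 633. -400.]
drop1 0.58 [231. 166.] [ 500. -180.]
drop1 0.56 [224. 166.] [ 523. -190.]
drop1 0.55 [222. 163.] [ 522. -207.]
drop1 0.55 [228. 170.] [ 520. -165.]
vase 0.91 [289. 308.] [648. 377.]
vase 0.5 [175. 177.] [ 679. -221.]
candlestick 0.66 [174. 177.] [ 680. -225.]
candlestick 0.62 [226. 279.] [734. 228.]
scent_bottle 0.88 [248. 200.] [539.  -6.]
bowl 0.57 [174. 181.] [ 690. -204.]
carton 0.89 [213. 124.] [ 429. -461.]
jug 0.84 [380. 298.] [
[... 1402 characters left out ...]
0.76 [211. 229.] [395. -37.]
{'time': 1.8, 'qpos': array([ 2.84612364e-01,  2.55112254e-01,  1.08201677e-01, -2.21176414e-06,
       -1.42387334e+00, -2.84607245e-01]), 'dq': array([-0.00052413,  0.00110882,  0.00042245,  0.00180987, -0.00142978,
       -0.00172072]), 'tau': array([ 2.88238834e-04, -3.86405003e+01,  2.38069797e+01,  5.36786735e+00,
       -5.46329447e-04,  4.63191213e-06]), 'position': array([5.50004208e-01, 3.53840597e-05, 2.31277010e-01]), 'eef_rot': array([ 7.07108476e-01, -7.07105086e-01,  2.02058394e-06, -5.97027828e-06]), 'force': array([-0.20465299, -0.18237349,  0.66200371]), 'moment': array([ 0.00372028, -0.01620843,  0.04428125]), 'grip_width': 0.08532365011037517}
```

```bash
python3 - <<'E'
import cv2,numpy as np
a=cv2.imread('pics/scene0.png')[90:345,100:440]; b=cv2.imread('pics/side0.png')[100:384,120:420]
cv2.imwrite('pics/scene0c.png',cv2.resize(a,None,fx=2.35,fy=2.35,interpolation=2)); cv2.imwrite('pics/side0c.png',cv2.resize(b,None,fx=2.1,fy=2.1,interpolation=2))
E
```

```text
(no output)
```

View pics/scene0c.png

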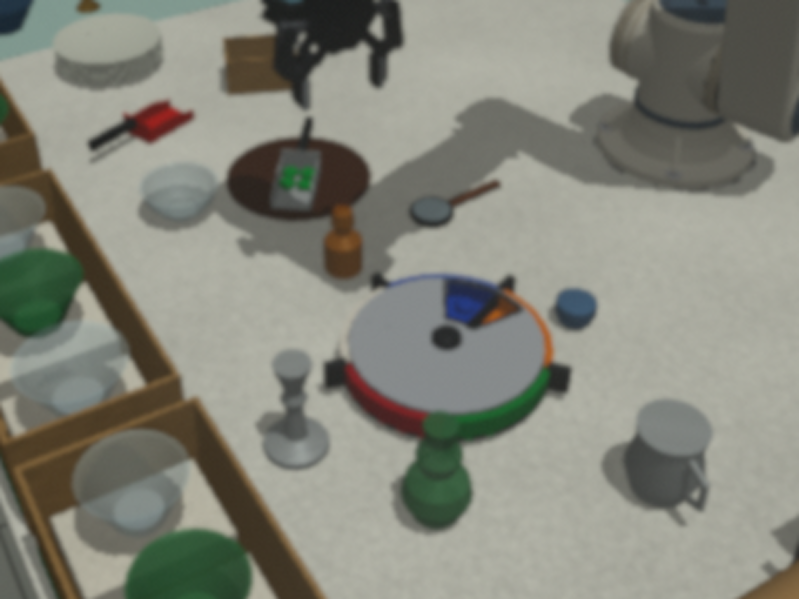

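View pics/side0c.png

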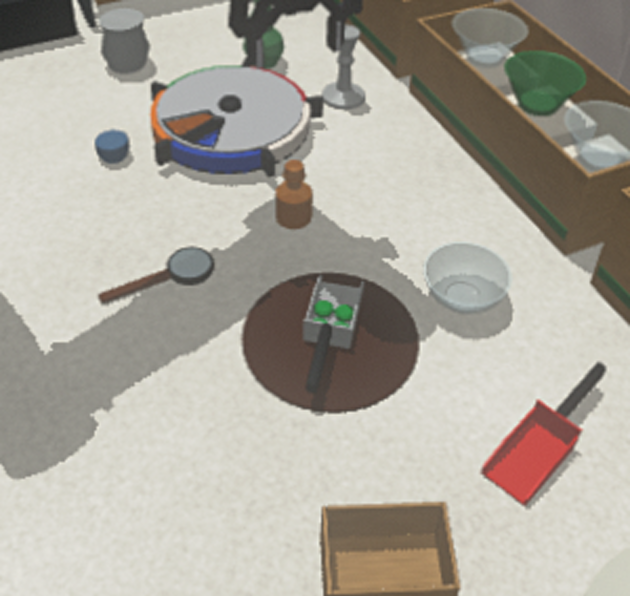

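The scene shows the tray (crop ~446,345), with the blue and orange compartments and a divider in the opening. Green is on the far +y side, so it needs about +100° anticlockwise. The scoop with its drops is on the brown pad, and the red look-alike is at the far right. Next I'll get a wrist view of the tray.

Call:
carry_out(translation=[[-20,30,20],[-40,60,40],[-60,90,60],[-80,120,80],[-80,120,80],[-80,120,80]], angular=[[0,0,0],[0,0,0],[0,0,0],[0,0,0],[0,0,0],[0,0,0]], gripper=[-1,-1,-1,-1,-1,-1])

```text
time: 2.4
position: [0.4698, 0.1207, 0.3118]
eef_rot: [0.708, -0.706, 0.0, -0.001]
force: [-0.5, -0.6, -0.2]
grip_width: 0.0852
```

```bash
python3 - <<'E'
from h import *
p=ctrl.grab_frame('wrist'); save(p,'w1.png')
import pickle;pickle.dump({k:p[k] for k in p},open('w1.pkl','wb'))
print((-np.array(p['R']).T@np.array(p['t'])).round(3),np.round(p['R'],2),ctrl.state()['position'])
for n,z in dict(tray=0,opening=.045,green_lug=.029,salt_cellar=0,scoop=.003,scoop_lip=.006).items():
    for r in ctrl.mark_of(p,n)[:3]:
        uv=np.array(r['xy'])*[512,384]; print(n,round(r['score'],2),uv.round(0),(px2w(p,uv,z)[0]*1000).round(0)[:2])
cv2.imwrite('pics/w1b.png',cv2.resize(cv2.imread('pics/w1.png'),(800,600)))
E
```

```text
[0.47  0.039 0.454] [[-1.   -0.   -0.  ]
 [-0.    0.95  0.32]
 [-0.    0.32 -0.95]] [0.46986053 0.12002604 0.31098228]
tray 0.83 [208. 203.] [539. 213.]
opening 0.66 [249. 191.] [480. 180.]
green_lug 0.82 [269. 278.] [452. 316.]
salt_cellar 0.73 [330. 208.] [365. 220.]
salt_cellar 0.55 [210. 202.] [535. 211.]
```

View pics/w1b.png

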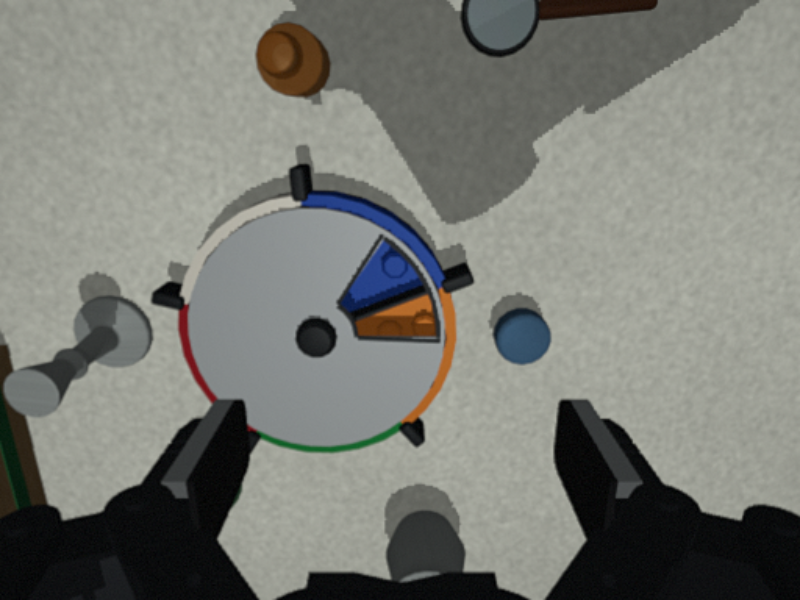

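The wrist view shows the spindle cap at (317,337) and the opening corners at (383,237), (439,341), (359,338) and (339,303). The lugs are at (301,180), (457,276), (413,433) and (167,296). I'll convert these to world positions.

```bash
python3 - <<'E'
from h import *
import pickle;p=pickle.load(open('w1.pkl','rb'))
f=.64
cap=px2w(p,[[317*f,337*f]],.057)[0]
print('cap',cap*1000)
# cover circle fit: grey pixels
im=p['frame'].astype(int); 
b=cv2.cvtColor(p['frame'],cv2.COLOR_RGB2HSV)
oc=px2w(p,np.array([[383,237],[439,341],[359,338],[339,303]])*f,.045)
for o in oc:
    d=o-cap; print('corner r',np.hypot(*d[:2])*1000,'ang',np.degrees(np.arctan2(d[1],d[0]))%360)
L=px2w(p,np.array([[301,180],[457,276],[413,433],[167,296]])*f,.044)
for o in L:
    d=o-cap; print('lug r',np.hypot(*d[:2])*1000,'ang',np.degrees(np.arctan2(d[1],d[0]))%360)
# check: project circles with centre cap
for c in [(cap[0],cap[1])]:
    a=np.linspace(0,2*np.pi,73); v=cv2.imread('pics/w1.png')
    v=cv2.resize(v,None,fx=2.5,fy=2.5)
    for R,z in((.106,.045),(.116,.041),(.1,.045)):
        for q in w2px(p,np.c_[c[0]+R*np.cos(a),c[1]+R*np.sin(a),0*a+z]): cv2.circle(v,tuple((q*2.5).astype(int)),1,(0,255,255),-1)
    cv2.imwrite('pics/w1c.png',v[350:800,200:880])
E
```

```text
cap [537.27366542 208.0742583   57.        ]
corner r 95.34976061525738 ang 236.05704601935858
corner r 99.22566504345372 ang 175.1025160272912
corner r 33.18698633951704 ang 169.72685625241087
corner r 30.11006671574358 ang 235.1879808913709
lug r 122.66902275380036 ang 273.7894141907708
lug r 121.51946890373391 ang 202.94684807758364
lug r 124.7053074299461 ang 128.8087138565364
lug r 125.2820786427634 ang 346.11565797468336
```

View pics/w1c.png

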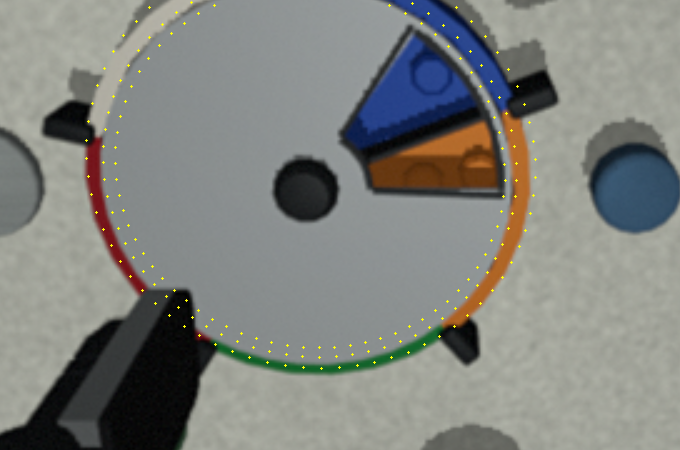

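```bash
cat > fit.py <<'E'
from h import *
from scipy.optimize import least_squares
def cover(p,c0,z=.045,R=.106):
    hsv=cv2.cvtColor(p['frame'],cv2.COLOR_RGB2HSV).astype(np.float32)[:,:,1]; c=np.array(c0)
    for it in range(3):
        pts=[]
        for a in np.radians(np.arange(0,360,3)):
            r=np.arange(.097,.114,.0003)
            q=w2px(p,np.c_[c[0]+r*np.cos(a),c[1]+r*np.sin(a),0*r+z]).astype(np.float32)
            s=cv2.remap(hsv,q[:,:1].copy(),q[:,1:].copy(),1).ravel()
            if s[:10].max()<60 and s.max()>110:
                i=np.argmax(s>(s[:10].mean()+s.max())/2); pts.append(c+r[i]*np.array([np.cos(a),np.sin(a)]))
        pts=np.array(pts)
        s=least_squares(lambda v:np.hypot(*(pts-v[:2]).T)-v[2],[*c,R],loss='soft_l1',f_scale=.001)
        c=s.x[:2]
    return c,s.x[2],len(pts),np.median(abs(s.fun))
E
python3 - <<'E'
from fit import *
import pickle;p=pickle.load(open('w1.pkl','rb'))
c,R,n,e=cover(p,[.540,.210]);print(c,R,n,e)
f=.64
oc=px2w(p,np.array([[383,237],[439,341],[359,338],[339,303]])*f,.045)[:,:2]
L=px2w(p,np.array([[301,180],[457,276],[413,433],[167,296]])*f,.044)[:,:2]
for o in [*oc,*L]:
    d=o-c; print('r',np.hypot(*d)*1000,'ang',np.degrees(np.arctan2(d[1],d[0]))%360)
ps=ctrl.grab_frame('scene'); print(cover(ps,[.54,.21]))
E
```

```text
[0.53996709 0.21182659] 0.10641278548108998 75 0.00015786753278969334
r 99.96669327521039 ang 235.97722402678096
r 101.66639619690544 ang 177.33964454693484
r 35.41469936759804 ang 176.49311144569756
r 34.72855263679614 ang 235.07376807588335
r 126.26927449597692 ang 272.45727285894645
r 125.48576001609842 ang 204.0451541803848
r 123.54954227522744 ang 130.8730707083562
r 123.6421824659733 ang 344.12772659594395
(array([0.54305885, 0.21535026]), np.float64(0.10628843577471728), 61, np.float64(0.0002746293162157881))
```

Call:
carry_out(translation=[[-8,8,-30],[-16,15,-60],[-24,23,-90],[-32,30,-120],[-40,38,-150],[-48,45,-180],[-48,45,-210],[-48,45,-230],[-48,45,-240],[-48,45,-240],[-48,45,-240]], angular=[[0,0,-0.15],[0,0,-0.3],[0,0,-0.45],[0,0,-0.6],[0,0,-0.75],[0,0,-0.9],[0,0,-1.05],[0,0,-1.187],[0,0,-1.187],[0,0,-1.187],[0,0,-1.187]], gripper=[-0.2,0.1,0.3,0.3,0.3,0.3,0.3,0.3,0.3,0.3,0.3])

```text
time: 3.9
position: [0.4228, 0.1652, 0.0721]
eef_rot: [-0.192, 0.981, 0.0, 0.001]
force: [0.1, -0.2, -0.0]
grip_width: 0.0302
```

```bash
python3 - <<'E'
from h import *
p=ctrl.grab_frame('wrist'); save(p,'w2.png')
s=ctrl.state(); print(s['position'],s['grip_width'],s['qpos'],s['time'])
E
```

```text
[0.42290292 0.16542961 0.07242609] 0.02973518806551448 [ 7.20159947e-01  1.83458118e-01 -4.14709188e-01  5.12363121e-04
 -9.70549764e-01 -1.90535238e+00] 3.95
```

View pics/w2.png

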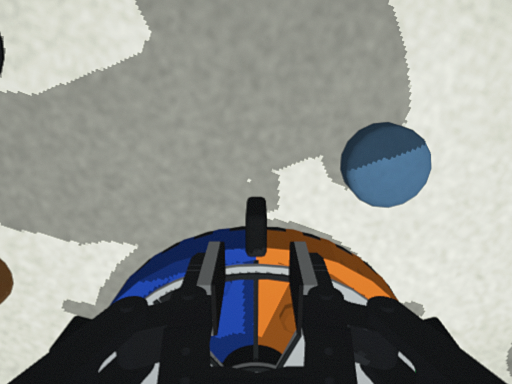

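The lug sits midway between the fingers (column 256), so I'll lower.

Call:
carry_out(translation=[[0,0,-20],[0,0,-40],[0,0,-53],[0,0,-53],[0,0,-53]], angular=[[0,0,0],[0,0,0],[0,0,0],[0,0,0],[0,0,0]], gripper=[0.3,0.3,0.3,0.3,0.3])

```text
time: 4.45
position: [0.4228, 0.1655, 0.0193]
eef_rot: [-0.191, 0.982, 0.0, 0.001]
force: [0.6, 0.7, 0.6]
grip_width: 0.0297
```

```bash
python3 - <<'E'
import numpy as np
th=np.radians(202)
d=np.linspace(0,112.2,21)[1:]
c=np.array([541,213]);p0=np.array([422.3,165])
for x in d:
    a=th+np.radians(x); q=c+128*np.array([np.cos(a),np.sin(a)])-p0
    print([int(round(q[0])),int(round(q[1])),0],round(np.radians(x),3))
E
```

```text
[5, -11, 0] 0.098
[12, -22, 0] 0.196
[19, -32, 0] 0.294
[27, -42, 0] 0.392
[37, -50, 0] 0.49
[46, -58, 0] 0.587
[57, -64, 0] 0.685
[68, -70, 0] 0.783
[80, -74, 0] 0.881
[92, -77, 0] 0.979
[105, -79, 0] 1.077
[117, -80, 0] 1.175
[130, -80, 0] 1.273
[142, -78, 0] 1.371
[154, -75, 0] 1.469
[166, -71, 0] 1.567
[178, -66, 0] 1.665
[188, -59, 0] 1.762
[199, -52, 0] 1.86
[208, -44, 0] 1.958
```

Call:
carry_out(translation=[[5,-11,0],[12,-22,0],[19,-32,0],[27,-42,0],[37,-50,0],[46,-58,0],[57,-64,0],[68,-70,0],[80,-74,0],[92,-77,0],[105,-79,0],[117,-80,0],[130,-80,0],[142,-78,0],[154,-75,0],[166,-71,0],[178,-66,0],[188,-59,0],[199,-52,0],[208,-44,0]], angular=[[0,0,0.098],[0,0,0.196],[0,0,0.294],[0,0,0.392],[0,0,0.49],[0,0,0.587],[0,0,0.685],[0,0,0.783],[0,0,0.881],[0,0,0.979],[0,0,1.077],[0,0,1.175],[0,0,1.273],[0,0,1.371],[0,0,1.469],[0,0,1.567],[0,0,1.665],[0,0,1.762],[0,0,1.86],[0,0,1.958]], gripper=[0.3,0.3,0.3,0.3,0.3,0.3,0.3,0.3,0.3,0.3,0.3,0.3,0.3,0.3,0.3,0.3,0.3,0.3,0.3,0.3])

```text
time: 6.45
position: [0.6311, 0.1213, 0.0199]
eef_rot: [0.922, -0.387, 0.001, -0.001]
force: [-1.5, 0.0, -0.3]
grip_width: 0.0299
```

Call:
carry_out(translation=[[0,0,0],[0,0,0],[0,0,0],[0,0,0],[0,0,0],[0,0,0],[0,0,0]], angular=[[0,0,0],[0,0,0],[0,0,0],[0,0,0],[0,0,0],[0,0,0],[0,0,0]], gripper=[0.4,0.5,0.6,0.65,0.68,0.68,0.68], grip_force=20)

```text
time: 7.15
position: [0.6299, 0.1208, 0.0184]
eef_rot: [0.921, -0.389, -0.0, 0.0]
force: [-0.7, -0.2, 0.3]
grip_width: 0.0138
```

```bash
python3 - <<'E'
from fit import *
import pickle
p=ctrl.grab_frame('scene'); save(p,'s3.png'); q=ctrl.grab_frame('side'); save(q,'d3.png')
for P in(p,q):
    for n,z in dict(opening=.045,green_compartment=.018,green_lug=.029).items():
        for r in ctrl.mark_of(P,n)[:1]:
            print(n,round(r['score'],2),(px2w(P,np.array(r['xy'])*[512,384],z)[0]*1000).round(0)[:2])
v=np.hstack([cv2.resize(p['frame'][200:290,230:360],None,fx=3,fy=3),cv2.resize(q['frame'][110:200,165:295],None,fx=3,fy=3)])
cv2.imwrite('pics/c3.png',v[:,:,::-1])
E
```

```text
opening 0.78 [488. 189.]
green_compartment 0.7 [482. 182.]
green_lug 0.79 [468.  84.]
opening 0.82 [485. 186.]
green_compartment 0.82 [477. 184.]
green_lug 0.64 [482.  98.]
```

View pics/c3.png

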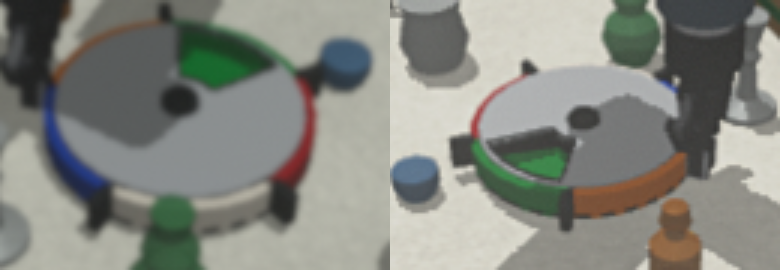

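Green fills the opening in both views. I'll release, rise, and check from above.

Call:
carry_out(translation=[[0,0,0],[0,0,0],[0,0,0],[0,0,30],[0,0,60],[-5,0,100],[-25,0,140],[-55,0,180],[-85,0,220],[-115,0,260],[-145,0,290],[-160,0,293],[-160,0,293],[-160,0,293]], angular=[[0,0,0],[0,0,0],[0,0,0],[0,0,0],[0,0,0],[0,0,-0.1],[0,0,-0.2],[0,0,-0.32],[0,0,-0.44],[0,0,-0.56],[0,0,-0.68],[0,0,-0.771],[0,0,-0.771],[0,0,-0.771]], gripper=[0.5,0.3,0.3,0.3,0.3,0.3,0.3,0,-0.5,-1,-1,-1,-1,-1])

```text
time: 8.95
position: [0.4699, 0.1211, 0.311]
eef_rot: [0.708, -0.706, -0.0, -0.0]
force: [0.3, 0.0, -0.8]
grip_width: 0.0856
```

```bash
python3 - <<'E'
from fit import *
p=ctrl.grab_frame('wrist'); save(p,'w4.png')
print(ctrl.state()['position'],cover(p,[.54,.212]))
cv2.imwrite('pics/w4b.png',cv2.resize(p['frame'],(800,600))[:,:,::-1])
E
```

```text
[0.47008401 0.12104837 0.3103827 ] (array([0.53984253, 0.21198045]), np.float64(0.10632804946565144), 80, np.float64(4.2915748366484374e-05))
```

View pics/w4b.png

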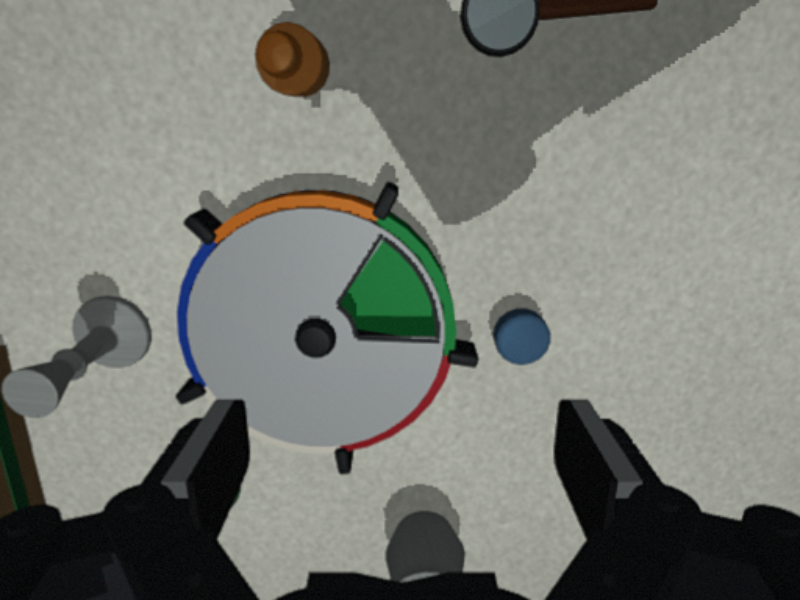

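Call:
carry_out(translation=[[0,-30,0],[5,-70,0],[10,-110,0],[15,-150,0],[20,-190,0],[25,-230,0],[30,-270,0],[30,-310,0],[30,-350,0],[30,-370,0],[30,-370,0],[30,-370,0]], angular=[[0,0,0],[0,0,0],[0,0,0],[0,0,0],[0,0,0],[0,0,0],[0,0,0],[0,0,0],[0,0,0],[0,0,0],[0,0,0],[0,0,0]], gripper=[-1,-1,-1,-1,-1,-1,-1,-1,-1,-1,-1,-1])

```text
time: 10.2
position: [0.5001, -0.2495, 0.3096]
eef_rot: [-0.707, 0.707, 0.001, -0.001]
force: [-0.4, 0.2, 0.6]
grip_width: 0.0855
```

```bash
python3 - <<'E'
from fit import *
w4=cv2.imread('pics/w4.png')
p=ctrl.grab_frame('wrist'); save(p,'w5.png')
import pickle;pickle.dump(dict(p),open('w5.pkl','wb'))
print(ctrl.state()['position'])
q=pickle.load(open('w1.pkl','rb'))  # same pose as w4
c=np.array([.5398,.212])
for o in px2w(q,np.array([[387,201],[463,353],[343,460],[202,224],[190,390]])*.64,.044)[:,:2]:
    d=o-c; print('r',np.hypot(*d)*1000,'ang',np.degrees(np.arctan2(d[1],d[0]))%360)
for n,z in dict(pad=.003,scoop=.003,scoop_lip=.006,scoop_pan=.011,drop1=.006).items():
    for r in ctrl.mark_of(p,n)[:4]:
        uv=np.array(r['xy'])*[512,384]; print(n,round(r['score'],2),uv.round(0),(px2w(p,uv,z)[0]*1000).round(0)[:2])
cv2.imwrite('pics/w5b.png',cv2.resize(p['frame'],(800,600))[:,:,::-1])
E
```

```text
[ 0.50019982 -0.24885771  0.31014999]
r 125.46694985088921 ang 241.93866303681008
r 122.847638518371 ang 172.590234188546
r 122.77116411213622 ang 98.4081208018661
r 125.12549086022395 ang 312.1611223504558
r 122.23864327889115 ang 24.71520740426086
pad 0.88 [253. 176.] [ 505. -199.]
scoop 0.78 [259. 170.] [ 496. -208.]
scoop 0.66 [121.   7.] [ 658. -405.]
scoop_lip 0.74 [221. 221.] [ 550. -134.]
scoop_pan 0.68 [241. 193.] [ 521. -178.]
drop1 0.77 [233. 192.] [ 531. -177.]
drop1 0.66 [245. 175.] [ 515. -201.]
drop1 0.56 [255. 187.] [ 502. -185.]
drop1 0.52 [244. 197.] [ 517. -169.]
```

View pics/w5b.png

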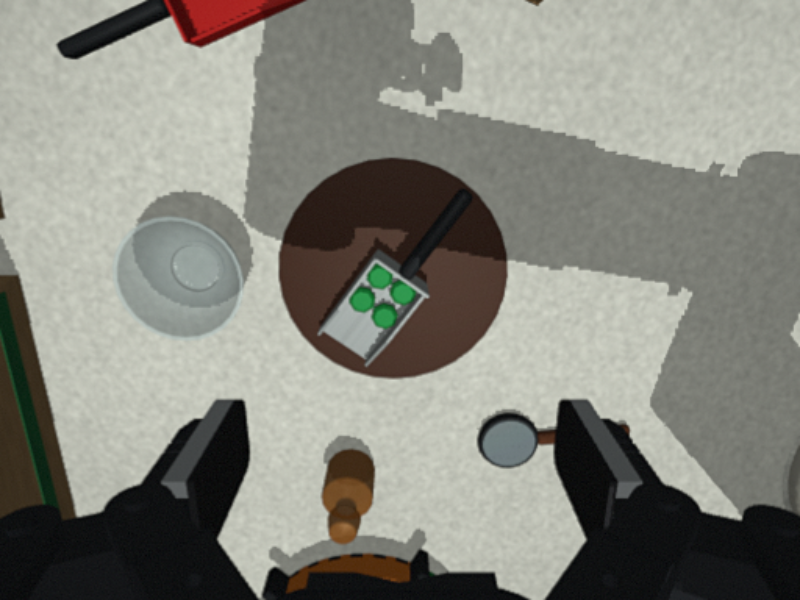

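The handle runs from (408,275) to (465,195), the lip corners are at (322,332) and (368,363), and the four drops are in the pan. The wheel is within 1° of target. I'll work out the grasp next.

```bash
python3 - <<'E'
from h import *
import pickle;p=pickle.load(open('w5.pkl','rb'));f=.64
h=px2w(p,np.array([[408,275],[465,195]])*f,.040)[:,:2]*1000
l=px2w(p,np.array([[322,332],[368,363]])*f,.006)[:,:2]*1000
# pad edge
m=px2w(p,np.array([[279,268],[507,268],[392,158],[393,378]])*f,.003)[:,:2]*1000
print(h,l,m, 'len',np.hypot(*(h[1]-h[0])),np.hypot(*(l[1]-l[0])))
d=h[0]-h[1];print('yaw handle',np.degrees(np.arctan2(d[1],d[0])))
d=l[1]-l[0];print('lip normal',np.degrees(np.arctan2(d[1],d[0]))-90+180, 'lip mid',l.mean(0))
d=l.mean(0)-h[1];a=np.arctan2(d[1],d[0]);u=np.array([np.cos(a),np.sin(a)]);print('yaw overall',np.degrees(a),'len(175)',np.hypot(*d))
print('origin via lip',l.mean(0)-90*u,'via end',h[1]+85*u,'pad c',(m[0]+m[1])/2,(m[2]+m[3])/2)
E
```

```text
[[ 493.78654074 -209.6745027 ]
 [ 450.54003732 -273.16162773]] [[ 570.19283649 -146.52301486]
 [ 529.54455802 -115.79064828]] [[ 605.09875074 -205.2926332 ]
 [ 407.16086094 -204.99855569]
 [ 506.53061501 -297.89932431]
 [ 506.77197013  -98.90267243]] len 76.81715369748706 50.95842322920165
yaw handle 55.737879868792874
lip normal 232.90868523479952 lip mid [ 549.86869726 -131.15683157]
yaw overall 55.02821213714252 len(175) 173.29611887567867
origin via lip [ 498.28312539 -204.90592495] via end [ 499.25974408 -203.50970619] pad c [ 506.12980584 -205.14559445] [ 506.65129257 -198.40099837]
```

Call:
carry_out(translation=[[-4,2,-40],[-8,4,-80],[-13,7,-120],[-18,9,-160],[-25,12,-200],[-25,12,-230],[-25,12,-250],[-25,12,-270],[-25,12,-285],[-25,12,-295],[-25,12,-295],[-25,12,-295]], angular=[[0,0,-0.12],[0,0,-0.24],[0,0,-0.36],[0,0,-0.48],[0,0,-0.611],[0,0,-0.611],[0,0,-0.611],[0,0,-0.611],[0,0,-0.611],[0,0,-0.611],[0,0,-0.611],[0,0,-0.611]], gripper=[-0.5,0,0,0,0,0,0,0,0,0,0,0])

```text
time: 11.7
position: [0.4755, -0.237, 0.0169]
eef_rot: [-0.462, 0.887, -0.0, 0.0]
force: [-0.4, 0.3, -0.8]
grip_width: 0.0426
```

Call:
carry_out(translation=[[0,0,0],[0,0,0],[0,0,0],[0,0,0],[0,0,0],[0,0,0],[0,0,0],[0,0,0],[0,0,0],[0,0,0]], angular=[[0,0,0],[0,0,0],[0,0,0],[0,0,0],[0,0,0],[0,0,0],[0,0,0],[0,0,0],[0,0,0],[0,0,0]], gripper=[0.2,0.4,0.5,0.6,0.7,0.8,1,1,1,1], grip_force=70)

```text
time: 12.7
position: [0.4752, -0.2371, 0.0165]
eef_rot: [-0.462, 0.887, -0.0, 0.0]
force: [-0.9, -0.6, 3.4]
grip_width: 0.0108
```

Call:
carry_out(translation=[[0,0,3],[0,0,10],[0,0,20],[0,0,30],[0,0,30],[0,0,30]], angular=[[0,0,0],[0,0,0],[0,0,0],[0,0,0],[0,0,0],[0,0,0]], gripper=[1,1,1,1,1,1])

```text
time: 13.3
position: [0.4752, -0.2369, 0.0467]
eef_rot: [-0.462, 0.887, -0.0, 0.0]
force: [0.3, 1.1, -1.5]
grip_width: 0.0111
```

```bash
python3 - <<'E'
from h import *
s=ctrl.state();print(s['position'],s['eef_rot'].round(3),s['grip_width'],s['force'],s['moment'],s['time'])
p=ctrl.grab_frame('wrist'); q=ctrl.grab_frame('side')
for P in(p,q):
  for n in ['scoop_lip','scoop']:
    for r in ctrl.mark_of(P,n)[:2]: print(n,r['score'],np.array(r['xy'])*[512,384],px2w(P,np.array(r['xy'])*[512,384],.035))
v=np.hstack([cv2.resize(p['frame'],(520,390)),cv2.resize(q['frame'][200:310,220:300],(280,390))])
cv2.imwrite('pics/c6.png',v[:,:,::-1])
E
```

```text
[ 0.47516525 -0.23694295  0.04666908] [-0.462  0.887 -0.     0.   ] 0.011104441069525536 [ 0.28996988  1.1462969  -1.52817908] [-0.03303317  0.07144095  0.02249062] 13.3
scoop 0.67 [257.0752 306.8928] [[ 0.49586708 -0.20655558  0.035     ]]
scoop_lip 0.9 [357.2224 331.8144] [[ 0.56179464 -0.44809766  0.035     ]]
scoop_lip 0.67 [181.0944 130.2912] [[0.43696484 0.40101668 0.035     ]]
scoop 0.78 [383.1808 303.8976] [[ 0.64737161 -0.41652633  0.035     ]]
scoop 0.67 [273.92   250.4064] [[ 0.50073766 -0.19246531  0.035     ]]
```

View pics/c6.png

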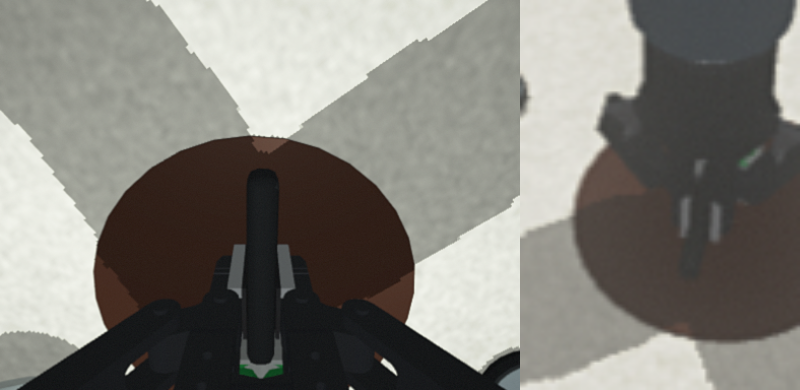

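The scoop is held firmly (11 mm opening). I'll lift it, then carry it level.

Call:
carry_out(translation=[[0,0,8],[0,0,22],[0,0,40],[0,0,60],[0,0,80],[0,0,100],[0,0,118],[0,0,128],[0,0,133],[0,0,133]], angular=[[0,0,0],[0,0,0],[0,0,0],[0,0,0],[0,0,0],[0,0,0],[0,0,0],[0,0,0],[0,0,0],[0,0,0]], gripper=[1,1,1,1,1,1,1,1,1,1])

```text
time: 14.6
position: [0.4751, -0.237, 0.1795]
eef_rot: [-0.462, 0.887, -0.0, 0.0]
force: [0.3, -0.5, -2.4]
grip_width: 0.0105
```

Call:
carry_out(translation=[[-2,6,0],[-7,20,0],[-15,43,0],[-23,64,0],[-31,86,0],[-39,110,0],[-48,135,0],[-57,160,0],[-66,185,0],[-75,209,0],[-84,234,0],[-93,259,0],[-102,284,0],[-109,305,0],[-117,327,0],[-122,341,0],[-126,351,0],[-127,355,0],[-127,355,0],[-127,355,0]], angular=[[0,0,-0.01],[0,0,-0.03],[0,0,-0.06],[0,0,-0.09],[0,0,-0.12],[0,0,-0.155],[0,0,-0.19],[0,0,-0.225],[0,0,-0.26],[0,0,-0.295],[0,0,-0.33],[0,0,-0.365],[0,0,-0.4],[0,0,-0.43],[0,0,-0.46],[0,0,-0.485],[0,0,-0.5],[0,0,-0.503],[0,0,-0.503],[0,0,-0.503]], gripper=[1,1,1,1,1,1,1,1,1,1,1,1,1,1,1,1,1,1,1,1])

```text
time: 16.6
position: [0.3478, 0.1176, 0.179]
eef_rot: [-0.226, 0.974, -0.0, -0.0]
force: [0.5, 0.2, -1.8]
grip_width: 0.0108
```

Call:
carry_out(translation=[[0,0,-8],[0,0,-20],[0,0,-35],[0,0,-50],[0,0,-65],[0,0,-80],[0,0,-87],[0,0,-90],[0,0,-90],[0,0,-90]], angular=[[0,0,0],[0,0,0],[0,0,0],[0,0,0],[0,0,0],[0,0,0],[0,0,0],[0,0,0],[0,0,0],[0,0,0]], gripper=[1,1,1,1,1,1,1,1,1,1])

```text
time: 17.6
position: [0.3484, 0.1182, 0.0898]
eef_rot: [-0.226, 0.974, 0.0, 0.001]
force: [-0.5, 0.7, -2.0]
grip_width: 0.011
```

```bash
python3 - <<'E'
from h import *
s=ctrl.state();print(s['position'],s['eef_rot'].round(3),s['qpos'].round(2),s['time'])
p=ctrl.grab_frame('scene'); q=ctrl.grab_frame('side')
for P in(p,q):
  for r in ctrl.mark_of(P,'scoop_lip')[:2]: print(r['score'],np.array(r['xy'])*[512,384],px2w(P,np.array(r['xy'])*[512,384],.079))
v=np.hstack([cv2.resize(p['frame'][170:290,230:370],None,fx=3,fy=3),cv2.resize(q['frame'][100:220,140:266],None,fx=3,fy=3)])
cv2.imwrite('pics/c7.png',v[:,:,::-1])
E
```

```text
[0.34844671 0.11821591 0.08980703] [-0.226  0.974  0.     0.001] [ 0.76 -0.01 -0.58  0.   -1.   -1.87] 17.6
0.94 [305.5104 206.8992] [[0.46891222 0.17705774 0.079     ]]
0.69 [175.104  178.2144] [[ 0.71437384 -0.11287472  0.079     ]]
0.83 [205.0048 148.6848] [[0.46239642 0.20328513 0.079     ]]
0.64 [357.3248 330.2016] [[ 0.54269555 -0.46315487  0.079     ]]
```

View pics/c7.png

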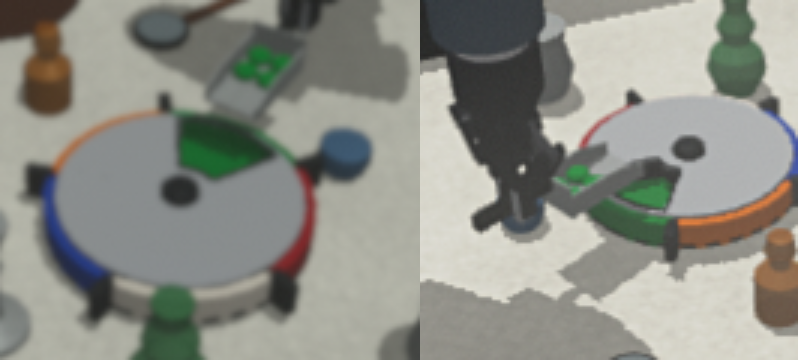

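Lip measured at (469,177), as planned. I'll lower it to the opening and tip about the lip.

Call:
carry_out(translation=[[0,0,-6],[0,0,-14],[0,0,-21],[0,0,-24],[0,0,-24],[0,0,-24]], angular=[[0,0,0],[0,0,0],[0,0,0],[0,0,0],[0,0,0],[0,0,0]], gripper=[1,1,1,1,1,1])

```text
time: 18.4
position: [0.3481, 0.118, 0.0653]
eef_rot: [-0.226, 0.974, -0.0, -0.0]
force: [-0.9, 0.7, -0.0]
grip_width: 0.0105
```

Call:
carry_out(translation=[[0.9,0.4,9],[2.4,1.2,18],[4.5,2.2,27],[6.4,3.1,33],[8.6,4.2,39.7],[10.2,5,43],[12,5.9,46],[13.9,6.8,49],[16,7.9,52],[18,8.9,56],[20.4,10,59.6],[20.4,10,59.6],[20.4,10,59.6],[20.4,10,59.6],[20.4,10,59.6],[20.4,10,59.6]], angular=[[-0.031,0.063,0],[-0.062,0.125,0],[-0.092,0.188,0],[-0.116,0.235,0],[-0.139,0.282,0],[-0.154,0.313,0],[-0.17,0.344,0],[-0.185,0.376,0],[-0.2,0.407,0],[-0.216,0.438,0],[-0.231,0.47,0],[-0.231,0.47,0],[-0.231,0.47,0],[-0.231,0.47,0],[-0.231,0.47,0],[-0.231,0.47,0]], gripper=[1,1,1,1,1,1,1,1,1,1,1,1,1,1,1,1])

```text
time: 20.0
position: [0.3683, 0.128, 0.1251]
eef_rot: [-0.219, 0.941, -0.059, -0.252]
force: [-0.8, 0.2, -1.2]
grip_width: 0.0105
```

```bash
python3 - <<'E'
from h import *
s=ctrl.state();print(s['position'],s['eef_rot'].round(3),s['force'],s['time'])
p=ctrl.grab_frame('scene'); q=ctrl.grab_frame('side')
for P in(p,q):
  for r in ctrl.mark_of(P,'drop1')[:5]: print(r['score'],np.array(r['xy'])*[512,384],px2w(P,np.array(r['xy'])*[512,384],.02))
v=np.hstack([cv2.resize(p['frame'][170:290,230:370],None,fx=3,fy=3),cv2.resize(q['frame'][100:220,140:266],None,fx=3,fy=3)])
cv2.imwrite('pics/c8.png',v[:,:,::-1])
E
```

```text
[0.36827315 0.12796977 0.1251057 ] [-0.219  0.941 -0.059 -0.252] [-0.82705049  0.21750064 -1.19418509] 20.0
0.54 [246.016  200.9856] [[0.55611586 0.01433782 0.02      ]]
0.54 [214.4768 162.0096] [[0.48888164 0.2077448  0.02      ]]
0.52 [218.6752 166.8864] [[0.49268623 0.17951363 0.02      ]]
```

View pics/c8.png

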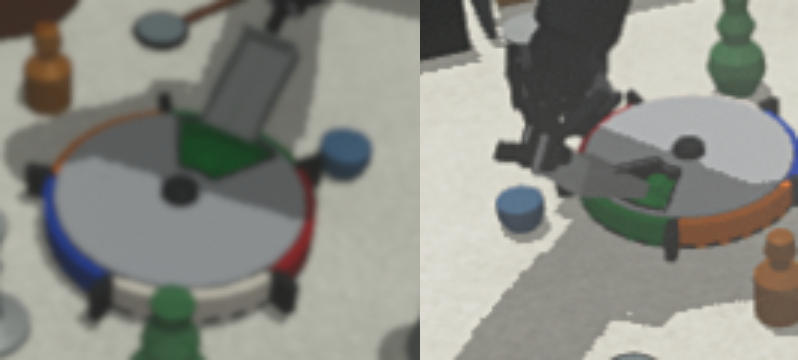

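The scene view shows the pan empty at 30°, and the side view shows green drops in the compartment. I'll tip to 40° to be sure, then level and rise.

Call:
carry_out(translation=[[4,2,6],[8,4,12],[13,6.4,17.5],[13,6.4,17.5],[13,6.4,17.5],[13,6.4,20],[10,5,30],[6,3,40],[0,0,45],[-6,-3,45],[-12,-6,45],[-18,-9,45],[-20,-10,50],[-20,-10,53],[-20,-10,53],[-20,-10,53]], angular=[[-0.026,0.052,0],[-0.052,0.104,0],[-0.077,0.157,0],[-0.077,0.157,0],[-0.077,0.157,0],[-0.077,0.157,0],[-0.052,0.104,0],[0,0,0],[0.039,-0.08,0],[0.085,-0.17,0],[0.13,-0.26,0],[0.175,-0.35,0],[0.21,-0.43,0],[0.231,-0.47,0],[0.231,-0.47,0],[0.231,-0.47,0]], gripper=[1,1,1,1,1,1,1,1,1,1,1,1,1,1,1,1])

```text
time: 21.8
position: [0.3479, 0.1178, 0.1783]
eef_rot: [-0.227, 0.974, 0.0, 0.0]
force: [0.5, 0.1, -1.5]
grip_width: 0.0108
```

```bash
python3 - <<'E'
from h import *
s=ctrl.state();print(s['position'],s['eef_rot'].round(4),s['time'])
p=ctrl.grab_frame('scene'); save(p,'s9.png')
for r in ctrl.mark_of(p,'drop1')[:6]: print(r['score'],np.array(r['xy'])*[512,384],px2w(p,np.array(r['xy'])*[512,384],.02))
for r in ctrl.masks_of(p,'scoop')[:2]:
    m=r['mask'];h=cv2.cvtColor(p['frame'],cv2.COLOR_RGB2HSV);g=(h[...,0]>45)&(h[...,0]<80)&(h[...,1]>120)
    print('scoop mask',r['score'],r['box'],m.sum(),(g&m).sum())
E
```

```text
[0.34790952 0.11775557 0.17832074] [-2.266e-01  9.740e-01  3.000e-04  2.000e-04] 21.8
0.43 [299.6224 225.2928] [[0.48280107 0.17630324 0.02      ]]
scoop mask 0.81 [0.2648, 0.3417, 0.0889, 0.0586] 462 0
scoop mask 0.74 [0.5861, 0.3753, 0.0633, 0.0997] 707 0
```

The scoop is empty, so I'll carry it back to the pad.

Call:
carry_out(translation=[[2,-6,0],[7,-20,0],[15,-43,0],[23,-64,0],[31,-86,0],[39,-110,0],[48,-135,0],[57,-160,0],[66,-185,0],[75,-209,0],[84,-234,0],[93,-259,0],[102,-284,0],[109,-305,0],[117,-327,0],[122,-341,0],[126,-351,0],[130,-354,0],[130,-354,0],[130,-354,0]], angular=[[0,0,0.01],[0,0,0.03],[0,0,0.06],[0,0,0.09],[0,0,0.12],[0,0,0.155],[0,0,0.19],[0,0,0.225],[0,0,0.26],[0,0,0.295],[0,0,0.33],[0,0,0.365],[0,0,0.4],[0,0,0.43],[0,0,0.46],[0,0,0.485],[0,0,0.5],[0,0,0.503],[0,0,0.503],[0,0,0.503]], gripper=[1,1,1,1,1,1,1,1,1,1,1,1,1,1,1,1,1,1,1,1])

```text
time: 23.95
position: [0.4783, -0.2358, 0.1775]
eef_rot: [-0.462, 0.887, 0.0, -0.0]
force: [0.4, 0.2, -1.1]
grip_width: 0.0107
```

Call:
carry_out(translation=[[0,0,-10],[0,0,-30],[0,0,-55],[0,0,-80],[0,0,-105],[0,0,-125],[0,0,-140],[0,0,-148],[0,0,-153],[0,0,-157],[0,0,-160],[0,0,-161],[0,0,-161],[0,0,-161]], angular=[[0,0,0],[0,0,0],[0,0,0],[0,0,0],[0,0,0],[0,0,0],[0,0,0],[0,0,0],[0,0,0],[0,0,0],[0,0,0],[0,0,0],[0,0,0],[0,0,0]], gripper=[1,1,1,1,1,1,1,1,1,1,1,1,1,1])

```text
time: 25.35
position: [0.4787, -0.2361, 0.0172]
eef_rot: [-0.462, 0.887, -0.0, 0.0]
force: [0.1, 0.2, -1.9]
grip_width: 0.011
```

Call:
carry_out(translation=[[0,0,-1],[0,0,-1],[0,0,-1],[0,0,-1],[0,0,-1],[0,0,-1],[0,0,-1],[0,0,20],[0,0,50],[0,0,90],[0,0,130],[0,0,170],[5,-5,210],[15,-10,250],[21,-14,294],[21,-14,294]], angular=[[0,0,0],[0,0,0],[0,0,0],[0,0,0],[0,0,0],[0,0,0],[0,0,0],[0,0,0],[0,0,0],[0,0,0.1],[0,0,0.2],[0,0,0.3],[0,0,0.4],[0,0,0.5],[0,0,0.611],[0,0,0.611]], gripper=[1,1,0.7,0.4,0.1,0,0,0,0,0,-0.5,-1,-1,-1,-1,-1])

```text
time: 26.95
position: [0.5017, -0.2517, 0.3174]
eef_rot: [0.708, -0.706, 0.005, -0.002]
force: [0.6, -0.5, -0.1]
grip_width: 0.0856
```

```bash
python3 - <<'E'
from h import *
p=ctrl.grab_frame('wrist'); save(p,'w10.png')
for n,z in dict(scoop=.003,scoop_lip=.006,drop1=.006,pad=.003).items():
    for r in ctrl.mark_of(p,n)[:2]: print(n,r['score'],px2w(p,np.array(r['xy'])*[512,384],z)[0].round(3))
E
```

```text
scoop 0.85 [ 0.5   -0.202  0.003]
scoop 0.65 [ 0.661 -0.404  0.003]
scoop_lip 0.8 [ 0.548 -0.129  0.006]
pad 0.61 [ 0.509 -0.198  0.003]
pad 0.6 [ 0.551 -0.005  0.003]
```

Call:
carry_out(translation=[[-3,37,0],[-6,74,0],[-9,111,0],[-12,148,0],[-15,185,0],[-18,222,0],[-21,259,0],[-24,296,0],[-27,333,0],[-30,370,0],[-30,370,0],[-30,370,0]], angular=[[0,0,0],[0,0,0],[0,0,0],[0,0,0],[0,0,0],[0,0,0],[0,0,0],[0,0,0],[0,0,0],[0,0,0],[0,0,0],[0,0,0]], gripper=[-1,-1,-1,-1,-1,-1,-1,-1,-1,-1,-1,-1])

```text
time: 28.4
position: [0.4688, 0.1204, 0.3099]
eef_rot: [0.708, -0.706, -0.0, 0.001]
force: [-0.8, -1.6, -0.6]
grip_width: 0.0853
```

```bash
python3 - <<'E'
from h import *
p=ctrl.grab_frame('wrist'); save(p,'w11.png')
for n,z in dict(opening=.045,drop1=.02,green_compartment=.018).items():
    for r in ctrl.mark_of(p,n)[:5]: print(n,r['score'],px2w(p,np.array(r['xy'])*[512,384],z)[0].round(3))
w=cv2.imread('pics/w10.png')
v=np.hstack([cv2.resize(p['frame'][100:310,90:370],(500,375),interpolation=2)[:,:,::-1],cv2.resize(w[90:250,150:350][:, :128+0] if 0 else w[90:250,170:298],(300,375),interpolation=2)])
cv2.imwrite('pics/c12.png',v); print(ctrl.state()['force'],ctrl.state()['time'])
E
```

```text
drop1 0.75 [0.471 0.198 0.02 ]
drop1 0.73 [0.487 0.174 0.02 ]
drop1 0.61 [0.508 0.186 0.02 ]
drop1 0.45 [0.505 0.206 0.02 ]
green_compartment 0.98 [0.476 0.182 0.018]
[-0.09789416 -0.22806672 -0.14478635] 28.6
```

View pics/c12.png

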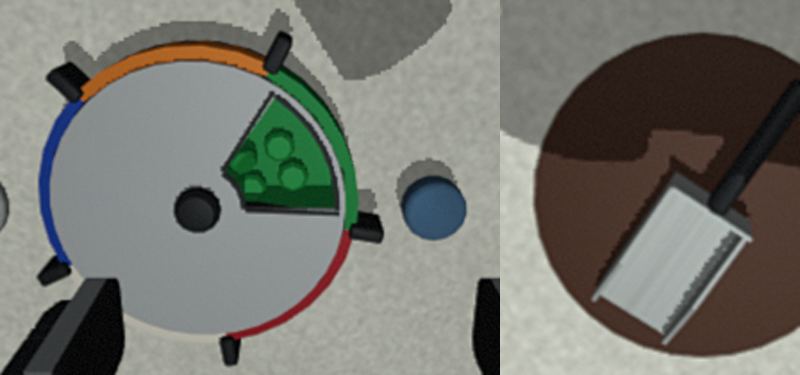

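All four drops are in the green compartment, at about (278,143), (292,173), (245,158) and (253,183). No divider shows, and the empty scoop is flat on the pad.

```bash
python3 -c "
from station import ctrl
print(ctrl.close_job())"
```

```text
the job is handed in; nothing more can be done
None
```

The job is done and handed in, at about 28.6 s of the 72 s allowed.

- **Wheel:** I turned it about 112° anticlockwise by its blue/orange lug. The wrist camera put it within about 1° of centre, and no divider shows in the opening.
- **Drops:** I tipped the scoop about its lip, roughly 5–10 mm above the cover at the opening. The last wrist picture shows all four drops in the green compartment, the farthest about 36 mm from its middle (the limit is 57 mm).
- **Scoop:** It lies empty and flat on the pad, with its origin about 10 mm from the pad's centre. The robot is clear of everything.

**Weak spots in the checks:**
- The cameras disagreed by 3–4 mm on the tray's centre, so I used a value between them.
- The wheel angle read off individual lugs scattered by about 2–3°.
- The last opening check returned no result from the network, so I judged the opening by eye there.
- I did not re-measure the bystanders. The salt cellar and the scent bottle, the ones nearest the moves, looked unmoved in the later pictures, and no unusual forces showed.

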